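# Set the barometer's marker hand and lift it level out of its block

## Robot

A 6-joint arm with a two-finger parallel gripper is mounted at the origin on the work surface. World frame = base frame: x ahead of the robot, y to its left, z up, the work surface at z = 0. Lengths are in m, angles in rad, forces in N, time in s.
With the tool pointing down it reaches from about 0.325 to 0.775 m from the base axis. Payload 5.5 kg.
Tool frame: the origin (TCP) lies on the centre line of the jaws, within the pads' length; the fingertips stand 19 mm ahead of it and the grasp point (between the pads) is the TCP; z points along the fingers, y is the line along which they close (so a half turn about z gives the same grasp; the last joint's range is limited). The gripper opens to 85 mm and grips with 20 to 120 N. Pads are 22 mm wide; open, the fingers measure 114 mm over their backs; the gripper's body (76 mm by 85 mm) begins 54 mm behind the grasp point. The pads swing forward as they close: fully open they stand 13 mm farther back than shut.
Start: joints at [-1.21, 0.091, 1.231, -0, 1.82, -0.057], TCP at [0.243, -0.548, 0.25] pointing down, gripper open.
Joint ranges: [-2.87, 2.87], [-0.86, 2.18], [0.17, 2.46], [-1.51, 4.65], [0.06, 2.69], [-2.65, 2.65]. Speed limits (rad/s): [2.57, 2.57, 3.01, 3.14, 3.14, 3.14].

## Interface

Orientations are given as a 3x3 rotation matrix whose columns are the frame's x, y, z axes.
In Python, from station import state, camera, job_done, search_frame, cut_out, place_of gives the robot as it stands.
- The arm moves only by the shell command python3 -m pendant 'ROWS'. ROWS is JSON, a list that holds one entry, the list of rows, each a list of 7 numbers: the turn, a rotation vector about the tool's x, y, z in units of 8 degrees (1.0 is 8 degrees), then the shift along the tool's x, y, z in units of 50 mm (1.0 is 50 mm), then the opening, from 0 (shut) to 1 (fully open). A call has 1 to 20 rows; each row shifts and turns the commanded pose from where the row before left it, along the tool's axes as they then stand; what a row does not reach is not made up. A row lasts 1/10 s, in which the tool goes at most 50 mm and 8.59 degrees, less where a joint would pass 70% of its speed; a pose out of reach is approached as far as the arm can. A call with a number of a shift or a turn outside -1 to 1 is refused whole. A call with a gripper value outside its range is refused whole. The fingers move at their own pace and stop on an object; the grip force is fixed at half the most. Time passes only in rows, so rows that do not move let the fingers close. It gives the time, the measured TCP pose, the force, the opening and the grip force at its end, in the units of the state.
- state(): the state, without advancing time (a new reading comes with each control period).
- camera(name): name is "scene" or "top" or "wrist"; returns a dict with "color" (400x640x3 uint8, blue, green, red), "z_map" (400x640 float32, m along the optical axis (not along the pixel's ray), 0 where there is no reading), "fovy" (degrees; the focal length in pixels is half the picture's height over the tangent of half this angle, whatever the lens; pixels are square), "cx", "cy" (the principal point, pixels), "R" (3x3) and "t" (3): a world point X has camera coordinates R X + t; the wrist camera has in their place "hand_eye" (4x4, takes a point from camera to tool coordinates, whose origin is the TCP and whose axes are the flange's). Camera axes: x right, y down, z forward; pixel columns grow to the right and rows downward; lengths in m; the calibration is good to about 2 mm. A picture is of the moment at which its call begins: read the wrist's pose just before it.
- job_done(): hands the job in; it is judged then, once.
Trained networks look in the newest picture that a camera, given by its name, has taken for a name from the list of things; names that differ only in an ending like _2 or _b are one class to them, and where a whole thing is asked for, a point or a joint stands for the part that bears it (a point fixed in the world has none). Each returns a list of dicts, best first, with "p" (0 to 1); they miss things now and then, are a little off and sometimes report something else, mostly with a low value. They report only what shows in the picture. A call takes as long as a camera call. They do not tell look-alikes from the thing itself.
- search_frame(camera, target): "uv" ([column, row] in pixels, amid what is visible of it).
- cut_out(camera, target): "mask" (400x640 bool, what is visible of it) and "uv" ([column, row] in pixels, amid what is visible of it).
- place_of(camera, target): "uv" ([column, row] in pixels: a listed point, or the origin of a listed thing).
The state is a dict: "time_s": time; "joints": joint angles; "qd": joint speeds; "joint_efforts": joint torques, N m; "tcp_pos": TCP position; "ee_rot": TCP orientation; "force": force on the tool from outside, world axes, zero at the start; "moment": the same for the moment, N m; "finger_gap": finger opening in m; "gripper_force": force on a finger pad.
Only numpy, scipy, OpenCV 4.12 (cv2) and the standard library are available. Lean on these libraries where they do the work, as an engineer would, in place of code of your own. Each camera call takes 0.05 s, during which the arm holds its last target. There are 200 camera calls.

## Task

On the bench is a small brass barometer, the one of the two dial instruments with a knob in the middle of its glass: turn that knob until the plain brass marker hand it drives lies right over the dark pressure hand, and let go of the knob. Then grip the barometer by the sides of its case, not by the knob, lift it about 10 cm up out of its wooden block without disturbing the setting, and finish while still holding it there, steady, level and dial up above the block, so that I can swap the block for its wall case. Leave the clock and the other loose things on the bench where they are.

Things in the scene. Friction and masses are not known exactly. Their poses are not given: they have to be found in the camera images.
- barometer: The barometer, loose in its block: a brass drum 62 mm in diameter, 38 mm high, lying dial up, 0.25 to 0.4 kg. Origin: centre of its underside; z up; x towards its hanging lug, a stub 8 mm wide reaching 43 mm out from the axis, 21 to 31 mm above the underside. The rest of the side is plain. The flat top (bezel) is 38 mm above the origin.
- set_hand: Centre knob with the marker hand fixed to it; turns either way about the barometer's axis with a light drag (0.01 N m) and stays where left. Knob: upright knurled brass cylinder, 14 mm diameter, 1 to 17 mm above the bezel. Hand: plain straight brass strip under the glass, 23 mm long. Origin on the axis at bezel height; z up; x along the hand to its tip.
- knob_grip (a point): On the knob's axis, 9 mm above the bezel: the middle of the knob's height.
- set_tip (a point): The tip of the marker hand, 23 mm from the axis.
- pressure_hand: The dark steel pressure hand under the glass, with a round spade near its pointed tip and a short plain tail (10 mm). Out of reach and stays put in the barometer. Origin on the axis, 34 mm above the underside; z up; x along the hand to its tip. At the start it is 0.5 to 3 rad clockwise (from above) of the marker hand.
- pressure_tip (a point): The tip of the pressure hand, 23 mm from the axis: the marker hand's tip has to come over it.
- baro_block: Beech block fixed to the bench, 100 mm diameter, 24 mm high, holding the barometer in a 65 mm recess with its floor 14 mm above the bench: seated, the bezel is at 52 mm, the knob's top at 69 mm. Two brass pins, 6 mm thick, 40 mm high, 40 mm out on the +x side, stand 8.5 mm either side of the lug and stop the barometer turning. Origin: centre of its underside on the bench.
- clock: The other dial instrument, to be left alone: a quartz clock in the same 62 mm by 38 mm brass case with lug, with two black hands and no knob. It sits in a block of its own. Origin at the centre of its underside, x towards its lug.
- clock_block: The clock's block, fixed, the same as baro_block. The two blocks may be on either side.
- loupe: A black eye loupe standing on the bench between the blocks, 33 mm in diameter, 34 mm high; origin at the centre of its underside. To be left alone.
- wheel: A brass clock wheel lying flat, 61 mm in diameter, with an arbor up to 14 mm above the bench; origin on its axis at the bench. To be left alone.
- jar: A glass jar with a steel lid, 56 mm in diameter, 70 mm high, at the left; origin at the centre of its underside. To be left alone.
- tin: A closed tin, 72 mm in diameter, 60 mm high, at the right; origin at the centre of its underside. To be left alone.
- dish: A white dish, 80 mm in diameter, 18 mm high, at the near right; origin at the centre of its underside. To be left alone.
- screwdriver: A screwdriver, 150 mm long, lying beyond the blocks on the left. To be left alone.
- brush: A flat brush, 170 mm long, lying beyond the blocks on the right. To be left alone.
There are look-alikes about, which are no part of the job. Leave any purple look-alike of the baro_block alone. Leave any red look-alike of the barometer alone.

How it is judged:
By the outcome, as a careful person would: the job done as asked, in the order asked, and still so for the second after the job is handed in, while the arm keeps its last pose, push and grip.
It also fails if it takes over 61 s, if anything falls off the work surface, if the arm or the gripper's body presses on something with over 40 N, if the wrist force passes 120 N, or if a joint passes its speed limit or range.

## Working session

There is one attempt and no reset: what is moved stays moved. The work goes in short steps, Python scripts to look and compute and a shell command to move; the robot and the scene stay as the last step left them, time stands still between calls to the robot, and variables do not carry over. Pictures are saved under pics/ and viewed, at most 10 in all, crops included, and the job is handed in when it is done.

```bash
mkdir -p pics; ls
cat > h.py <<'E'
import numpy as np, cv2
from station import state, camera, job_done, search_frame, cut_out, place_of
def f_of(c): return 200/np.tan(np.radians(c["fovy"])/2)
def ext(c, s=None):
    if "R" in c: 
        R=np.array(c["R"]); return R.T, -R.T@np.array(c["t"])
    H=np.array(c["hand_eye"]); E=np.array(s["ee_rot"]); p=np.array(s["tcp_pos"])
    return E@H[:3,:3], E@H[:3,3]+p
def ray_z(c,uv,z,s=None):
    Rw,o=ext(c,s); f=f_of(c)
    d=Rw@np.array([(uv[0]-c["cx"])/f,(uv[1]-c["cy"])/f,1]); return o+d*(z-o[2])/d[2]
def proj(c,X,s=None):
    Rw,o=ext(c,s); p=Rw.T@(np.array(X)-o); f=f_of(c); return [c["cx"]+f*p[0]/p[2], c["cy"]+f*p[1]/p[2]]
E
python3 - <<'E'
from h import *
s=state(); print({k:np.round(v,3).tolist() for k,v in s.items()})
for n in("scene","top"):
    c=camera(n); cv2.imwrite(f"pics/{n}0.png",c["color"]); print(n,c["fovy"],c["cx"],c["cy"],ext(c)[1])
    for t in("barometer","clock","baro_block","set_hand","loupe","pressure_tip","set_tip","knob_grip"):
        z={"barometer":.014,"clock":.014,"pressure_tip":.05,"set_tip":.052,"knob_grip":.061,"set_hand":.052}.get(t,0)
        print(t,[(round(r["p"],2),np.round(r["uv"]).tolist(),np.round(ray_z(c,r["uv"],z),3).tolist()) for r in place_of(n,t)[:4]])
E
```

```text
pics
{'time_s': 0.0, 'joints': [-1.21, 0.092, 1.232, 0.0, 1.82, -0.057], 'qd': [-0.001, -0.001, 0.001, 0.001, 0.002, 0.001], 'joint_efforts': [0.003, -45.872, -41.803, 0.0, 0.012, 0.0], 'tcp_pos': [0.243, -0.548, 0.249], 'ee_rot': [[0.914, 0.406, -0.001], [0.406, -0.914, 0.002], [0.0, -0.002, -1.0]], 'force': [0.437, 0.649, 0.093], 'moment': [-0.03, -0.004, 0.045], 'gripper_force': 0.0, 'finger_gap': 0.086}
scene 44.23858139329266 320.93997974856876 194.35122734829716 [ 1.04805711 -0.51109443  1.12253973]
barometer [(0.88, [265.0, 235.0], [0.487, -0.16, 0.014]), (0.72, [229.0, 287.0], [0.54, -0.317, 0.014])]
clock [(0.94, [355.0, 178.0], [0.517, 0.144, 0.014])]
baro_block [(0.91, [232.0, 196.0], [0.322, -0.144, 0.0]), (0.83, [284.0, 180.0], [0.377, -0.001, 0.0]), (0.52, [418.0, 144.0], [0.548, 0.384, 0.0])]
set_hand [(0.56, [228.0, 284.0], [0.549, -0.322, 0.052]), (0.3, [221.0, 336.0], [0.638, -0.408, 0.052])]
loupe [(0.69, [305.0, 209.0], [0.49, -0.025, 0.0])]
pressure_tip []
set_tip [(0.5, [269.0, 223.0], [0.486, -0.143, 0.052]), (0.46, [227.0, 276.0], [0.53, -0.311, 0.052])]
knob_
[... 277 characters left out ...]
 [0.529, -0.321, 0.014])]
clock [(0.58, [264.0, 209.0], [0.516, 0.142, 0.014])]
baro_block [(0.9, [382.0, 222.0], [0.482, -0.167, 0.0]), (0.84, [376.0, 283.0], [0.321, -0.151, 0.0]), (0.73, [318.0, 262.0], [0.376, 0.003, 0.0])]
set_hand [(0.5, [443.0, 196.0], [0.544, -0.318, 0.052]), (0.36, [387.0, 219.0], [0.487, -0.175, 0.052])]
loupe [(0.67, [324.0, 219.0], [0.489, -0.015, 0.0])]
pressure_tip [(0.24, [317.0, 164.0], [0.629, 0.004, 0.05])]
set_tip [(0.5, [440.0, 205.0], [0.521, -0.311, 0.052]), (0.48, [377.0, 218.0], [0.49, -0.149, 0.052])]
knob_grip [(0.55, [444.0, 200.0], [0.533, -0.318, 0.061]), (0.38, [384.0, 221.0], [0.482, -0.165, 0.061]), (0.2, [171.0, 194.0], [0.552, 0.37, 0.061])]
```

Run:
```python
import cv2,numpy as np
a=cv2.imread("pics/scene0.png");b=cv2.imread("pics/top0.png")
cv2.imwrite("pics/both.png",np.vstack([cv2.resize(a[80:380,120:520],(800,600))[0:600:2,::2],cv2.resize(b[130:280,230:480],(400,240),interpolation=cv2.INTER_CUBIC)]))
cv2.imwrite("pics/scene_c.png",cv2.resize(a[100:380,150:520],None,fx=2,fy=2,interpolation=cv2.INTER_CUBIC))
```

```text
(no output)
```

View pics/scene_c.png

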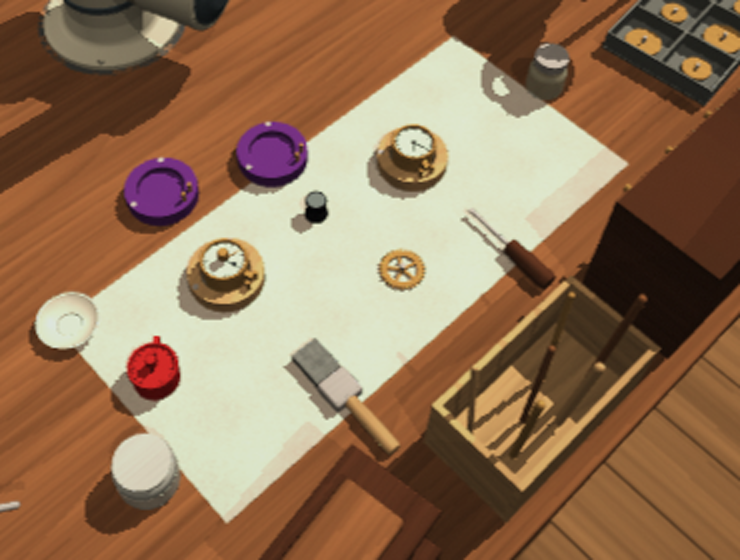

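View pics/top0.png

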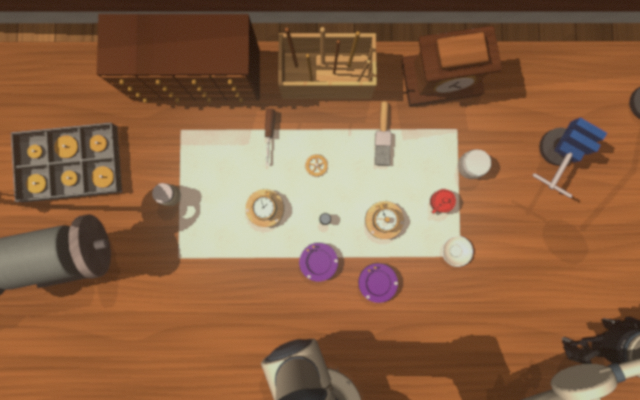

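The scene view shows three things that could be taken for the barometer. They are the brass drum with a centre knob at scene px (262,231), the red drum with a knob at (228,285) and the brass drum with black hands and no knob, the clock, at (357,172). The purple blocks at (232,196) and (284,180) are look-alikes of the baro_block. I choose the brass drum with the knob, at about (0.485, -0.165), and will check it in a close wrist crop.

```bash
python3 -m pendant '[[[0,0,0,0.63,-0.42,0,1],[0,0,0,0.63,-0.42,0,1],[0,0,0,0.63,-0.42,0,1],[0,0,0,0.63,-0.42,0,1],[0,0,0,0.63,-0.42,0,1],[0,0,0,0.63,-0.42,0,1],[0,0,0,0.63,-0.42,0,1],[0,0,0,0.63,-0.42,0,1],[0,0,0,0.63,-0.42,0,1],[0,0,0,0.63,-0.42,0,1],[0,0,0,0.63,-0.42,0,1],[0,0,0,0.63,-0.42,0,1],[0,0,0,0,0,0,1],[0,0,0,0,0,0,1]]]'
cat > look.py <<'E'
from h import *
import sys
def look(name,show=True):
    s=state(); c=camera("wrist"); im=c["color"]; cv2.imwrite(f"pics/{name}.png",im)
    print("tcp",np.round(s["tcp_pos"],4),"y-axis ang",np.degrees(np.arctan2(s["ee_rot"][1][1],s["ee_rot"][0][1])).round(1),"down",np.round(np.array(s["ee_rot"])[:,2],3),"j",np.round(s["joints"],2),"F",np.round(s["force"],1),"gap",s["finger_gap"],s["time_s"])
    base=s["tcp_pos"][2]*0
    for t,z in (("barometer",.014),("knob_grip",.061),("set_tip",.052),("pressure_tip",.049),("pressure_hand",.048),("baro_block",0)):
        print(t,[(round(r["p"],2),np.round(r["uv"]).tolist(),np.round(ray_z(c,r["uv"],z,s),4).tolist()) for r in place_of("wrist",t)[:3]])
    return s,c
if __name__=="__main__":
    s,c=look(sys.argv[1]); print(np.round(c["hand_eye"],3).tolist(),c["fovy"])
E
python3 look.py w1
```

```text
time_s: 2.3
tcp_pos: [0.4868, -0.1642, 0.2502]
ee_rot: [[0.913, 0.408, -0.0], [0.408, -0.913, -0.0], [-0.0, 0.0, -1.0]]
force: [-0.1, -0.4, 0.3]
finger_gap: 0.0854
gripper_force: 0.0
tcp [ 0.4868 -0.1642  0.2502] y-axis ang -65.9 down [-0. -0. -1.] j [-0.39 -0.14  1.46 -0.    1.82  0.76] F [-0.1 -0.4  0.3] gap 0.0854475883871591 2.3
barometer [(0.86, [446.0, 182.0], [0.5354, -0.3137, 0.014]), (0.75, [319.0, 170.0], [0.4872, -0.1702, 0.014])]
knob_grip [(0.68, [322.0, 180.0], [0.488, -0.1724, 0.061]), (0.67, [466.0, 192.0], [0.5382, -0.3151, 0.061])]
set_tip [(0.6, [301.0, 164.0], [0.4925, -0.1463, 0.052]), (0.58, [443.0, 198.0], [0.5214, -0.3013, 0.052]), (0.58, [321.0, 159.0], [0.5059, -0.1633, 0.052])]
pressure_tip [(0.48, [321.0, 157.0], [0.5074, -0.1628, 0.049])]
pressure_hand [(0.55, [322.0, 175.0], [0.4899, -0.1716, 0.048])]
baro_block [(0.68, [257.0, 269.0], [0.325, -0.1508, 0.0]), (0.67, [152.0, 190.0], [0.3758, 0.0083, 0.0]), (0.58, [321.0, 157.0], [0.4997, -0.1674, 0.0])]
[[-0.0, -0.949, -0.315, 0.081], [1.0, -0.0, -0.0, 0.001], [0.0, -0.315, 0.949, -0.124], [0.0, 0.0, 0.0, 1.0]] 65.04591997315136
```

View pics/w1.png

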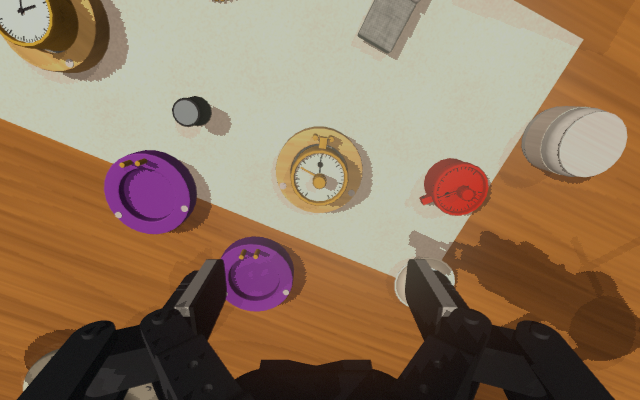

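The wrist view confirms the choice. A brass drum with a white dial and a centre knob sits at (320,180), with its lug up at (323,140). The plain brass marker hand points up-left to (302,166), and the dark spade hand points up to (321,157). The red look-alike is at (455,188) and the clock at (22,20). I'll move closer.

```bash
python3 -m pendant '[[[0,0,0,0,0,0.5,0.5],[0,0,0,0,0,0.5,0.5],[0,0,0,0,0,0.5,0.5],[0,0,0,0,0,0.5,0.5],[0,0,0,0,0,0.3,0.5],[0,0,0,0,0,0.2,0.5],[0,0,0,0,0,0,0.5],[0,0,0,0,0,0,0.5]]]'
python3 look.py w2; python3 -c "
import cv2
a=cv2.imread('pics/w2.png');cv2.imwrite('pics/w2c.png',cv2.resize(a[90:290,220:420],(600,600),interpolation=cv2.INTER_CUBIC))"
```

```text
time_s: 3.45
tcp_pos: [0.4871, -0.165, 0.1263]
ee_rot: [[0.914, 0.406, 0.001], [0.406, -0.914, -0.001], [0.001, 0.001, -1.0]]
force: [0.9, -0.8, -1.1]
finger_gap: 0.043
gripper_force: 0.0
tcp [ 0.4871 -0.165   0.1263] y-axis ang -66.1 down [ 0.001 -0.001 -1.   ] j [-0.39 -0.13  1.67 -0.    1.6   0.76] F [ 0.9 -0.8 -1.1] gap 0.0429831772482506 3.45
barometer [(0.72, [317.0, 203.0], [0.488, -0.1677, 0.014]), (0.67, [505.0, 220.0], [0.5365, -0.3126, 0.014])]
knob_grip [(0.6, [543.0, 241.0], [0.5389, -0.3088, 0.061])]
set_tip [(0.6, [291.0, 205.0], [0.4916, -0.1465, 0.052])]
pressure_tip [(0.63, [499.0, 249.0], [0.5198, -0.2953, 0.049]), (0.4, [320.0, 193.0], [0.5059, -0.1615, 0.049])]
pressure_hand []
baro_block [(0.87, [84.0, 232.0], [0.3771, 0.0049, 0.0])]
[[-0.0, -0.949, -0.315, 0.081], [1.0, -0.0, -0.0, 0.001], [0.0, -0.315, 0.949, -0.124], [0.0, 0.0, 0.0, 1.0]] 65.04591997315136
```

View pics/w2c.png

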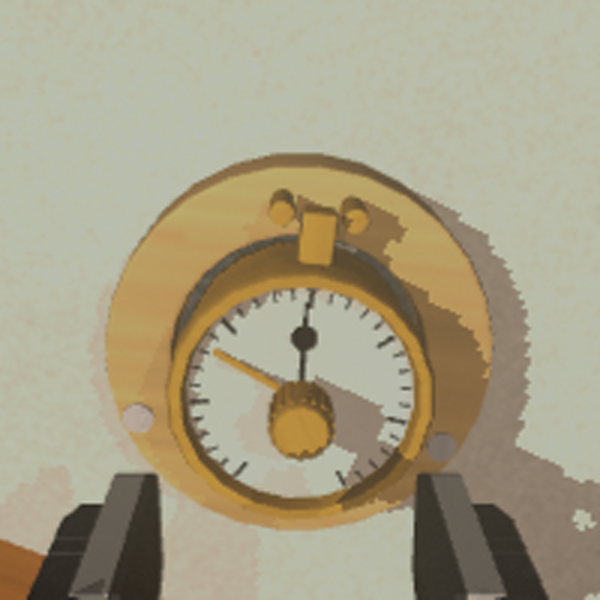

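The close crop shows the bezel centred at about wrist px (320,220) and the knob top at (320,234). The marker tip is at (292,207) and the pressure tip at (324,187). The lug is at the top, between two short pins.

Run:
```python
from h import *
s=state(); c=camera("wrist")
E=np.array(s["ee_rot"])
P={n:ray_z(c,uv,z,s) for n,uv,z in (("bezel",(320.2,220.4),.052),("knobtop",(320.3,234.3),.069),("set",(291.7,207),.051),("pres",(323.7,187.3),.048),("lugend",(325.7,161),.045))}
for n,p in P.items(): print(n,p.round(4),"tool off",(E.T@(p-np.array(s["tcp_pos"])))[:3].round(4))
c0=(P["bezel"]+P["knobtop"])/2
for n in("set","pres","lugend"):
    d=P[n]-c0; print(n,np.hypot(*d[:2]).round(4),np.degrees(np.arctan2(d[1],d[0])).round(1))
```

```text
bezel [ 0.4891 -0.1687  0.052 ] tool off [0.0003 0.0044 0.0739]
knobtop [ 0.4867 -0.1696  0.069 ] tool off [-0.0022  0.0042  0.0569]
set [ 0.4898 -0.1474  0.051 ] tool off [ 0.0097 -0.0148  0.0749]
pres [ 0.5104 -0.1618  0.048 ] tool off [0.0226 0.0067 0.0779]
lugend [ 0.5266 -0.156   0.045 ] tool off [0.0398 0.008  0.0809]
set 0.0218 85.0
pres 0.0236 18.1
lugend 0.0409 18.8
```

Run:
```python
from h import *
s=state(); c=camera("wrist"); E=np.array(s["ee_rot"]); p=np.array(s["tcp_pos"])
print(c["cx"],c["cy"],f_of(c),np.round(c["hand_eye"],4).tolist())
for q in((0,.0215,.01),(0,-.0215,.01),(.011,.0215,.01),(.011,-.0215,.01)): print(q,proj(c,p+E@np.array(q),s))
t=camera("top")
for n in("top",):
  for w,z in(("knob_grip",.061),("barometer",.014)):
    print(w,[np.round(ray_z(t,r["uv"],z),4) for r in place_of(n,w)[:3]])
    m=[r for r in cut_out(n,w)[:3]]
    for r in m:
        ys,xs=np.nonzero(r["mask"]); print(xs.min(),xs.max(),ys.min(),ys.max(),np.round(ray_z(t,[(xs.min()+xs.max())/2,(ys.min()+ys.max())/2],.05),4),r["p"])
g=c["color"][255:275,220:420].mean(2).astype(int); print(g[12,::4])
```

```text
315.36391218597515 199.41478936311043 313.6596729957998 [[-0.0002, -0.9492, -0.3147, 0.0809], [1.0, -0.0002, -0.0001, 0.0011], [0.0, -0.3147, 0.9492, -0.1239], [0.0, 0.0, 0.0, 1.0]]
(0, 0.0215, 0.01) [np.float64(357.2599023429867), np.float64(270.72881291082285)]
(0, -0.0215, 0.01) [np.float64(268.83645689215416), np.float64(270.7458614852777)]
(0.011, 0.0215, 0.01) [np.float64(358.22752605046355), np.float64(250.4154705037953)]
(0.011, -0.0215, 0.01) [np.float64(267.7506363191799), np.float64(250.4334388882933)]
knob_grip []
barometer [array([ 0.4835, -0.175 ,  0.014 ]), array([ 0.5289, -0.3274,  0.014 ])]
439 452 188 194 [ 0.5583 -0.3248  0.05  ] 0.44
[171 171 172 172 171  46  49  48  91  91  91  48  47  47 171 170 172 170
 172 172 171 171 179 175 177 178 176 178 178 179 178 179 177 176 178  52
  52  54  92  91  88  48  47  65 123 121 123 122 124 121]
```

```bash
python3 -m pendant '[[[0,0,0,0,0.06,0.3,0.4],[0,0,0,0,0,0.3,0.4],[0,0,0,-0.01,0,0.25,0.4],[0,0,0,0,0,0.07,0.4],[0,0,0,0,0,0,0.4]]]'
python3 look.py w3; python3 -c "
import cv2
a=cv2.imread('pics/w3.png');cv2.imwrite('pics/w3c.png',cv2.resize(a[170:370,220:420],(600,600),interpolation=cv2.INTER_CUBIC))"
```

```text
time_s: 4.65
tcp_pos: [0.4867, -0.1674, 0.0777]
ee_rot: [[0.914, 0.406, -0.002], [0.406, -0.914, 0.001], [-0.002, -0.002, -1.0]]
force: [-0.3, 0.0, 1.0]
finger_gap: 0.034
gripper_force: 0.0
tcp [ 0.4867 -0.1674  0.0777] y-axis ang -66.1 down [-0.002  0.001 -1.   ] j [-0.4  -0.1   1.73  0.    1.52  0.76] F [-0.3  0.   1. ] gap 0.0339637946031278 4.65
barometer [(0.64, [541.0, 244.0], [0.5363, -0.3096, 0.014]), (0.56, [316.0, 228.0], [0.4866, -0.1689, 0.014])]
knob_grip [(0.81, [601.0, 280.0], [0.5384, -0.3066, 0.061])]
set_tip [(0.69, [278.0, 235.0], [0.49, -0.1457, 0.052]), (0.59, [545.0, 284.0], [0.5221, -0.2911, 0.052])]
pressure_tip [(0.52, [541.0, 283.0], [0.5213, -0.2919, 0.049]), (0.51, [321.0, 216.0], [0.5078, -0.1624, 0.049])]
pressure_hand [(0.65, [582.0, 265.0], [0.5392, -0.3065, 0.048]), (0.61, [318.0, 251.0], [0.4877, -0.1694, 0.048])]
baro_block [(0.98, [33.0, 257.0], [0.3769, 0.006, 0.0]), (0.94, [216.0, 377.0], [0.323, -0.1507, -0.0])]
[[-0.0, -0.949, -0.315, 0.081], [1.0, -0.0, -0.0, 0.001], [0.0, -0.315, 0.949, -0.124], [0.0, 0.0, 0.0, 1.0]] 65.04591997315136
```

View pics/w3c.png

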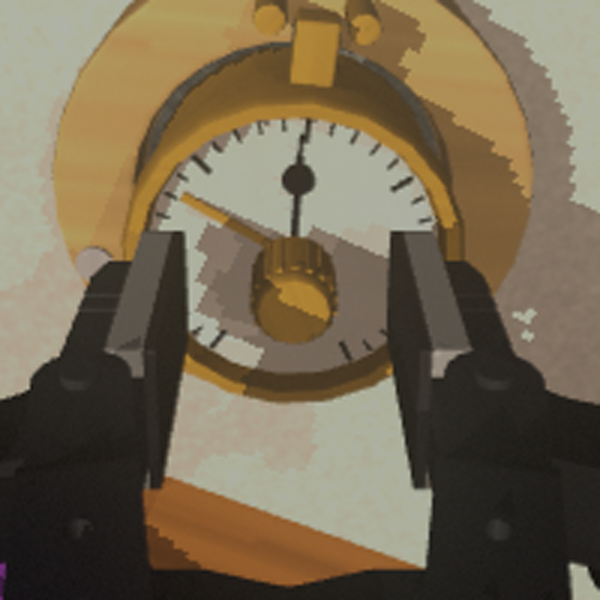

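The finger midpoint at the tips is at crop x 287 and the knob at 293, so the tool needs about 0.9 mm in +y. I'll lower to the knob and close.

```bash
python3 -m pendant '[[[0,0,0,0,0.02,0.06,0.4],[0,0,0,0,0,0,0.3],[0,0,0,0,0,0,0.2],[0,0,0,0,0,0,0.1],[0,0,0,0,0,0,0],[0,0,0,0,0,0,0],[0,0,0,0,0,0,0],[0,0,0,0,0,0,0]]]'; python3 look.py w4|head -1
```

```text
time_s: 5.8
tcp_pos: [0.4878, -0.1683, 0.0763]
ee_rot: [[0.914, 0.406, -0.0], [0.406, -0.914, 0.0], [-0.0, -0.001, -1.0]]
force: [-2.8, 3.6, 1.9]
finger_gap: 0.0106
gripper_force: 58.8
tcp [ 0.4878 -0.1683  0.0763] y-axis ang -66.1 down [-0.  0. -1.] j [-0.4  -0.1   1.73  0.    1.51  0.75] F [-2.8  3.6  1.9] gap 0.01055406066744762 5.8
```

```bash
python3 -m pendant '[[[0,0,0.5,0,0,0,0],[0,0,0.5,0,0,0,0],[0,0,0.5,0,0,0,0],[0,0,0.5,0,0,0,0],[0,0,0.5,0,0,0,0],[0,0,0,0,0,0,0]]]'
python3 look.py w5; python3 -c "
import cv2,numpy as np
f=lambda n:cv2.resize(cv2.imread(n)[170:320,220:420],(600,450),interpolation=cv2.INTER_CUBIC)[:,50:450]
cv2.imwrite('pics/w5c.png',np.hstack([f('pics/w4.png'),f('pics/w5.png')]))"
```

```text
time_s: 6.75
tcp_pos: [0.4879, -0.1688, 0.0763]
ee_rot: [[0.998, 0.068, 0.0], [0.068, -0.998, -0.0], [-0.0, 0.0, -1.0]]
force: [-1.6, 2.3, 2.1]
finger_gap: 0.0106
gripper_force: 58.6
tcp [ 0.4879 -0.1688  0.0763] y-axis ang -86.1 down [ 0. -0. -1.] j [-0.4  -0.1   1.73 -0.    1.51  1.1 ] F [-1.6  2.3  2.1] gap 0.010610434318562532 6.75
barometer [(0.83, [316.0, 229.0], [0.4874, -0.1705, 0.014]), (0.73, [550.0, 168.0], [0.5371, -0.3089, 0.014])]
knob_grip [(0.93, [316.0, 271.0], [0.485, -0.1703, 0.061]), (0.69, [618.0, 184.0], [0.54, -0.306, 0.061])]
set_tip [(0.72, [565.0, 211.0], [0.5225, -0.2937, 0.052]), (0.66, [278.0, 236.0], [0.4985, -0.1498, 0.052])]
pressure_tip [(0.62, [559.0, 208.0], [0.5228, -0.2927, 0.049]), (0.6, [303.0, 218.0], [0.5083, -0.1619, 0.049])]
pressure_hand [(0.61, [596.0, 179.0], [0.5388, -0.3074, 0.048]), (0.59, [315.0, 255.0], [0.4869, -0.1694, 0.048])]
baro_block [(0.94, [83.0, 337.0], [0.3765, 0.0056, 0.0])]
[[-0.0, -0.949, -0.315, 0.081], [1.0, -0.0, 0.0, 0.001], [-0.0, -0.315, 0.949, -0.124], [0.0, 0.0, 0.0, 1.0]] 65.04591997315136
```

View pics/w5c.png

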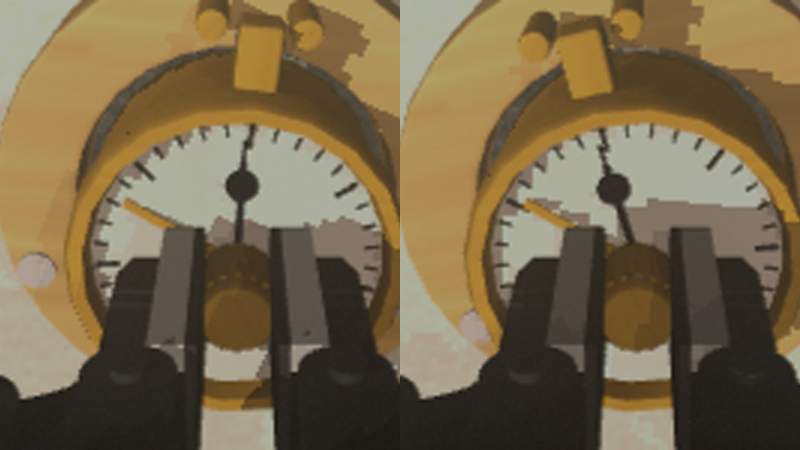

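The marker tip stays at the same place in the tool's view, (127,204) in both halves, while the dial turned, so the knob follows the gripper without slip. I'll now measure the remaining angle.

```bash
cat > ang.py <<'E'
from h import *
import sys
def run(st1,st2,pt1,pt2,off,dx=0):
    s=state(); c=camera("wrist")
    a=[ray_z(c,p,.051,s)[:2] for p in(st1,st2)]; b=[ray_z(c,p,.048,s)[:2] for p in(pt1,pt2)]
    an=lambda d:np.degrees(np.arctan2(d[1],d[0]))
    print("set dir",an(a[0]-a[1]).round(1),"pres dir",an(b[0]-b[1]).round(1))
    E=np.array(s["ee_rot"]); p=np.array(s["tcp_pos"])
    C=p+E@np.array(off); print("from axis: set",an(a[0]-C[:2]).round(1),np.hypot(*(a[0]-C[:2])).round(4),"pres",an(b[0]-C[:2]).round(1),np.hypot(*(b[0]-C[:2])).round(4))
E
python3 - <<'E'
from ang import *
q=lambda x,y:(220+(x+50)/3,170+y/3)
for o in((0,.001,0),(-.0015,.001,0),(-.0015,.002,0)): run(q(127,204),q(205,246),q(203,132),q(230,241),o)
E
```

```text
set dir 62.8 pres dir 16.4
from axis: set 64.7 0.0217 pres 17.9 0.0236
set dir 62.8 pres dir 16.4
from axis: set 61.3 0.0225 pres 17.1 0.025
set dir 62.8 pres dir 16.4
from axis: set 62.7 0.0234 pres 19.3 0.0253
```

```bash
python3 -m pendant '[[[0,0,0.5,0,0,0,0],[0,0,0.5,0,0,0,0],[0,0,0.5,0,0,0,0],[0,0,0.5,0,0,0,0],[0,0,0.5,0,0,0,0],[0,0,0.5,0,0,0,0],[0,0,0.5,0,0,0,0],[0,0,0.5,0,0,0,0],[0,0,0.5,0,0,0,0],[0,0,0.5,0,0,0,0],[0,0,0.5,0,0,0,0],[0,0,0,0,0,0,0]]]'
python3 look.py w6; python3 -c "
import cv2,numpy as np
cv2.imwrite('pics/w6c.png',cv2.resize(cv2.imread('pics/w6.png')[180:290,240:400],(800,550),interpolation=cv2.INTER_CUBIC))"
```

```text
time_s: 8.45
tcp_pos: [0.4878, -0.1694, 0.0763]
ee_rot: [[0.765, -0.644, 0.0], [-0.644, -0.765, -0.002], [0.001, 0.001, -1.0]]
force: [-2.0, -2.9, -0.1]
finger_gap: 0.0104
gripper_force: 58.7
tcp [ 0.4878 -0.1694  0.0763] y-axis ang -130.1 down [ 0.    -0.002 -1.   ] j [-0.4  -0.1   1.73 -0.    1.51  1.87] F [-2.  -2.9 -0.1] gap 0.010441060692597752 8.45
barometer [(0.7, [314.0, 228.0], [0.4888, -0.1696, 0.014])]
knob_grip [(0.69, [318.0, 271.0], [0.4849, -0.1696, 0.061])]
set_tip [(0.86, [278.0, 237.0], [0.5094, -0.1629, 0.052]), (0.6, [497.0, 28.0], [0.5216, -0.2984, 0.052]), (0.43, [278.0, 238.0], [0.509, -0.1623, 0.052])]
pressure_tip [(0.69, [162.0, 340.0], [0.5035, -0.0637, 0.049]), (0.57, [276.0, 238.0], [0.5089, -0.1605, 0.049])]
pressure_hand []
baro_block []
[[-0.0, -0.949, -0.315, 0.082], [1.0, -0.0, 0.0, 0.0], [-0.0, -0.315, 0.949, -0.124], [0.0, 0.0, 0.0, 1.0]] 65.04591997315136
```

View pics/w6c.png

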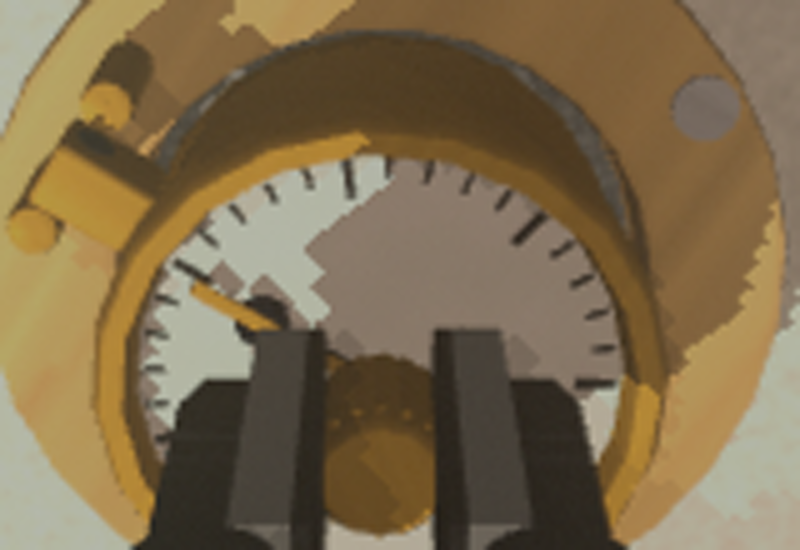

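The marker strip nearly covers the pressure hand, and the dark spade shows just behind it at crop (265,310). The oblique view adds parallax, so I'll release, rise, turn back to the lug direction and put the camera vertically over the dial.

```bash
python3 -m pendant '[[[0,0,0,0,0,0,0.35],[0,0,0,0,0,0,0.35],[0,0,0,0,0,0,0.35],[0,0,0,0,0,-0.3,0.35],[0,0,0,0,0,-0.3,0.35],[0,0,0,0,0,-0.3,0.6],[0,0,-0.91,0,0,-0.3,1],[0,0,-0.91,0,0,0,1],[0,0,-0.91,0,0,0,1],[0,0,-0.91,0,0,0,1],[0,0,-0.91,0,0,0,1],[0,0,-0.91,0,0,0,1],[0,0,-0.91,-0.4,0,0,1],[0,0,-0.91,-0.4,0,0,1],[0,0,0,-0.4,0,0,1],[0,0,0,-0.4,0,0,1],[0,0,0,0,0,0,1],[0,0,0,0,0,0,1]]]'
python3 look.py w7; python3 -c "
import cv2,numpy as np
cv2.imwrite('pics/w7c.png',cv2.resize(cv2.imread('pics/w7.png')[40:160,240:400],(800,600),interpolation=cv2.INTER_CUBIC))"
```

```text
time_s: 10.6
tcp_pos: [0.4108, -0.1863, 0.1378]
ee_rot: [[0.95, 0.311, 0.003], [0.311, -0.95, -0.001], [0.002, 0.002, -1.0]]
force: [0.4, -0.1, -0.0]
finger_gap: 0.0857
gripper_force: 0.0
tcp [ 0.4108 -0.1863  0.1378] y-axis ang -71.9 down [ 0.003 -0.001 -1.   ] j [-0.5  -0.32  1.81  0.    1.65  0.75] F [ 0.4 -0.1 -0. ] gap 0.08566953831702871 10.6
barometer [(0.67, [525.0, 104.0], [0.5321, -0.315, 0.014]), (0.61, [324.0, 97.0], [0.4893, -0.1684, 0.014])]
knob_grip [(0.95, [567.0, 101.0], [0.5331, -0.3098, 0.061]), (0.67, [328.0, 103.0], [0.4866, -0.171, 0.061])]
set_tip [(0.7, [324.0, 65.0], [0.5069, -0.1617, 0.052]), (0.64, [524.0, 120.0], [0.5165, -0.2959, 0.052])]
pressure_tip [(0.54, [522.0, 119.0], [0.5167, -0.2966, 0.049]), (0.48, [320.0, 64.0], [0.5071, -0.1588, 0.049])]
pressure_hand []
baro_block [(0.83, [87.0, 160.0], [0.38, 0.0048, 0.0]), (0.71, [249.0, 264.0], [0.3258, -0.1501, 0.0]), (0.17, [487.0, 256.0], [0.4033, -0.3587, 0.0])]
[[-0.0, -0.949, -0.315, 0.081], [1.0, -0.0, -0.0, 0.001], [-0.0, -0.315, 0.949, -0.124], [0.0, 0.0, 0.0, 1.0]] 65.04591997315136
```

View pics/w7c.png

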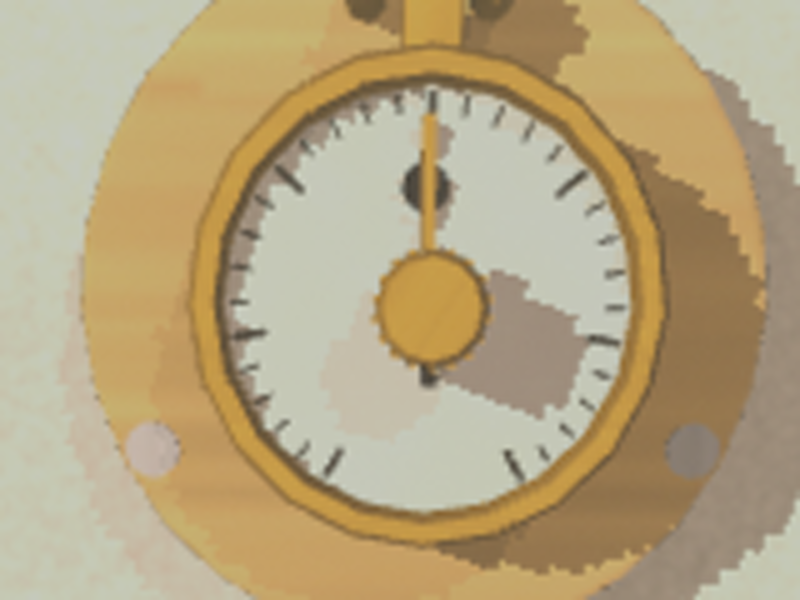

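From straight above, the strip runs from the knob at crop (431,305) to its tip at (430,115), over the dark spade at (426,187). That is within about 1 to 2°. I'll measure it numerically.

Run:
```python
from h import *
ims=[]
for i in range(6): 
    s=state(); c=camera("wrist"); ims.append(c["color"].astype(float))
im=np.mean(ims,0); 
print(np.round(im[62:92,318:334].min(2)[:, :]).astype(int)[[0,2,4,6,8,10,12,13,14,15,16,17,18,20,24,26]])
b=im[...,0]; r=im[...,2]
# strip: red-blue; spade: dark red
for y in range(63,90,2):
    w=np.clip((r-b)[y,318:334]-45,0,None); d=np.clip(120-r[y,318:334],0,None)
    x=np.arange(318,334); print(y,"strip",round((w*x).sum()/max(w.sum(),1),2),round(w.sum()),"dark",round((d*x).sum()/max(d.sum(),1),2),round(d.sum()))
for y in range(112,119):
    d=np.clip(130-r[y,318:334],0,None);print(y,"tail",round((d*x).sum()/max(d.sum(),1),2),round(d.sum()))
print(np.round(r[74:81,318:334]).astype(int))
```

```text
[[182 182 182 172 184 183 180 149  73  74 109 181 182 182 182 180]
 [182 183 183 183 184 183 172 145  73  74  88 124 126 144 184 184]
 [183 184 184 184 182 173 170 149  72  73  88 125 125 138 184 185]
 [184 184 184 184 184 183 176 137  72  73  90 125 136 177 184 185]
 [184 184 184 183 184 183 176 107  73  75 100 133 142 184 184 185]
 [182 183 183 183 177 129  71  65  72  71  77 122 180 184 184 184]
 [182 182 180 163  86  63  63  64  73  72  70  64  98 180 182 184]
 [181 182 179 149  63  63  64  66  72  71  69  63  68 110 158 183]
 [181 182 180 158  63  62  62  66  72  71  70  63  68 104 137 183]
 [181 181 178 169  64  62  62  64  72  71  69  62  69 114 148 183]
 [181 179 171 166  78  62  62  66  73  71  69  64  78 129 175 182]
 [181 181 178 169 122  70  64  67  72  71  70  70 100 134 181 182]
 [182 182 184 183 179 126  80  71  72  71  75  96 124 139 181 182]
 [182 183 183 182 174 183 178 114  72  74  95 124 135 182 182 183]
 [181 181 182 182 183 181 167 125  71  80 132 183 184 184 183 184]
 [181 182 183 182 179 162 150 127  68  73 107 156 178 164 177 184]]
63 strip 326.82 201 dark 0.
[... 322 characters left out ...]
 dark 0.0 0
85 strip 326.51 182 dark 0.0 0
87 strip 326.48 178 dark 0.0 0
89 strip 327.09 352 dark 0.0 0
112 tail 326.73 54
113 tail 325.62 46
114 tail 326.57 143
115 tail 326.5 134
116 tail 326.44 40
117 tail 0.0 0
118 tail 0.0 0
[[197 197 196 189  98  78  80 120 198 192 158  79 112 193 195 196]
 [197 196 195 174  78  78  81 123 197 192 153  78  86 134 179 196]
 [197 196 195 171  78  78  81 123 198 192 153  78  86 130 165 196]
 [196 196 196 184  79  78  80 122 197 192 152  78  90 142 172 196]
 [197 197 197 190  92  78  81 124 198 192 152  80 100 158 192 196]
 [197 196 196 192 138  84  82 126 197 192 148  88 127 164 196 196]
 [196 197 197 196 192 137  98 130 197 192 154 123 157 167 196 196]]
```

The strip is about 1.3° off the spade's centre and its width covers the pressure hand's tip line, so the setting is good. Next is the case grip, with the jaws perpendicular to the lug.

```bash
python3 -m pendant '[[[0,0,0,0.4,0.04,0,1],[0,0,0,0.4,0.04,0,1],[0,0,0,0.4,0.04,0,1],[0,0,0,0.37,0.03,0,1],[0,0,0,0,0,0.3,1],[0,0,0,0,0,0.4,1],[0,0,0,0,0,0.4,1],[0,0,0,0,0,0.4,1],[0,0,0,0,0,0.3,1],[0,0,0,0,0,0.14,1],[0,0,0,0,0,0,0.82],[0,0,0,0,0,0,0.82],[0,0,0,0,0,0,0.82]]]'
python3 look.py w8|head -1; python3 -c "
import cv2
cv2.imwrite('pics/w8c.png',cv2.resize(cv2.imread('pics/w8.png')[180:380,190:440],(750,600),interpolation=cv2.INTER_CUBIC))"
```

```text
time_s: 12.55
tcp_pos: [0.4878, -0.169, 0.0405]
ee_rot: [[0.95, 0.312, 0.002], [0.312, -0.95, -0.001], [0.002, 0.001, -1.0]]
force: [-0.7, 0.2, -0.3]
finger_gap: 0.0702
gripper_force: 0.0
tcp [ 0.4878 -0.169   0.0405] y-axis ang -71.8 down [ 0.002 -0.001 -1.   ] j [-0.4  -0.07  1.77 -0.    1.44  0.85] F [-0.7  0.2 -0.3] gap 0.07017198826285297 12.55
```

View pics/w8c.png

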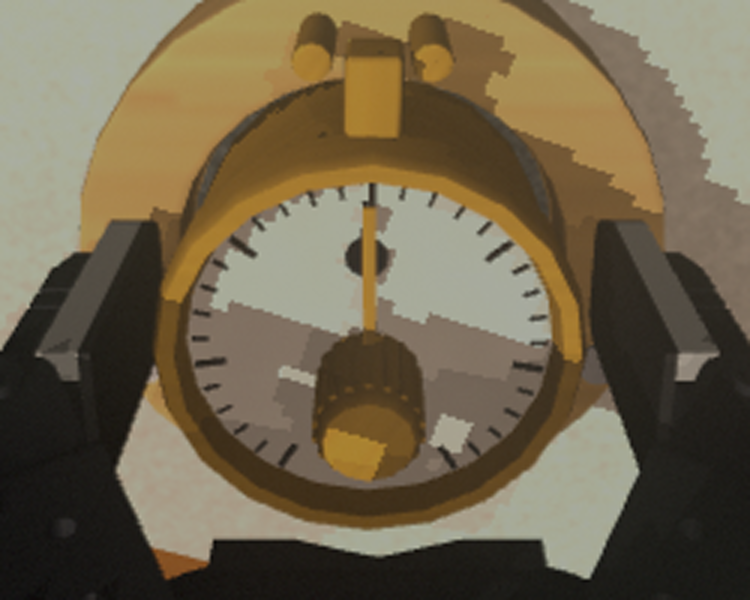

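The jaw midpoint is at crop x 377 and the case centre at 370, so I'll shift about 1.1 mm in -y. The marker still lies over the pressure hand. I'll now close on the case.

```bash
python3 -m pendant '[[[0,0,0,0,-0.022,0,0.82],[0,0,0,0,0,0,0.76],[0,0,0,0,0,0,0.72],[0,0,0,0,0,0,0.6],[0,0,0,0,0,0,0.4],[0,0,0,0,0,0,0.4],[0,0,0,0,0,0,0.4],[0,0,0,0,0,0,0.4]]]'
```

```text
time_s: 13.7
tcp_pos: [0.487, -0.168, 0.0399]
ee_rot: [[0.95, 0.312, 0.001], [0.312, -0.95, -0.001], [0.0, 0.001, -1.0]]
force: [-1.8, -2.5, 5.9]
finger_gap: 0.0607
gripper_force: 65.4
```

```bash
python3 -m pendant '[[[0,0,0,0,0,-0.05,0.4],[0,0,0,0,0,-0.1,0.4],[0,0,0,0,0,-0.15,0.4],[0,0,0,0,0,-0.2,0.4],[0,0,0,0,0,-0.2,0.4],[0,0,0,0,0,-0.2,0.4],[0,0,0,0,0,-0.2,0.4],[0,0,0,0,0,-0.2,0.4],[0,0,0,0,0,-0.2,0.4],[0,0,0,0,0,-0.2,0.4],[0,0,0,0,0,-0.2,0.4],[0,0,0,0,0,-0.15,0.4],[0,0,0,0,0,-0.1,0.4],[0,0,0,0,0,-0.05,0.4],[0,0,0,0,0,0,0.4],[0,0,0,0,0,0,0.4],[0,0,0,0,0,0,0.4],[0,0,0,0,0,0,0.4]]]'
python3 look.py w9|head -1; python3 -c "
from h import *
c=camera('scene'); a=c['color'][150:280,200:330]; w=cv2.imread('pics/w9.png')[180:310,200:430]
cv2.imwrite('pics/w9c.png',np.hstack([cv2.resize(w,(500,283),interpolation=cv2.INTER_CUBIC),cv2.resize(a,(283,283),interpolation=cv2.INTER_CUBIC)]))"
```

```text
time_s: 15.5
tcp_pos: [0.4867, -0.1676, 0.1488]
ee_rot: [[0.95, 0.312, -0.001], [0.312, -0.95, 0.0], [-0.001, -0.001, -1.0]]
force: [0.1, 0.7, -4.3]
finger_gap: 0.0606
gripper_force: 66.5
tcp [ 0.4867 -0.1676  0.1488] y-axis ang -71.8 down [-0.001  0.    -1.   ] j [-0.4  -0.14  1.63  0.    1.64  0.86] F [ 0.1  0.7 -4.3] gap 0.060567622003117855 15.5
```

View pics/w9c.png

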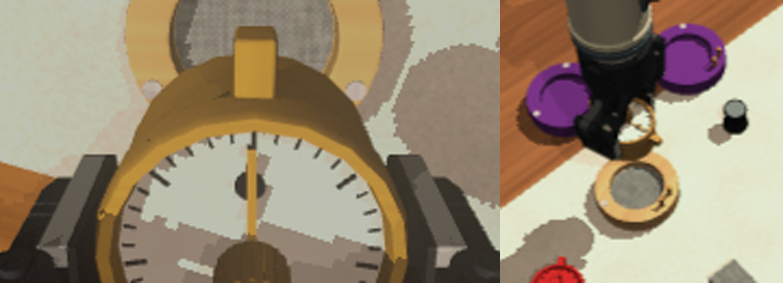

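The barometer is held by its case above the empty recess. The marker still covers the pressure hand, at crop (250,150–240), and the bench things are untouched. The lift is 109 mm, so I'll trim it to about 100 mm, let it settle and hand in.

```bash
python3 -m pendant '[[[0,0,0,0,0,0.06,0.4],[0,0,0,0,0,0.06,0.4],[0,0,0,0,0,0.04,0.4],[0,0,0,0,0,0,0.4],[0,0,0,0,0,0,0.4],[0,0,0,0,0,0,0.4],[0,0,0,0,0,0,0.4],[0,0,0,0,0,0,0.4]]]' && python3 -c "
from station import job_done; print(job_done())"
```

```text
time_s: 16.7
tcp_pos: [0.4869, -0.1677, 0.1414]
ee_rot: [[0.95, 0.312, 0.0], [0.312, -0.95, -0.0], [0.0, 0.0, -1.0]]
force: [0.4, -0.2, -3.4]
finger_gap: 0.0602
gripper_force: 66.5
the job is handed in; nothing more can be done
None
```

I turned the marker hand over the pressure hand, to about 1.3° by my measurement, then lifted the barometer by its case about 10 cm above its block and handed in with it held steady, level and dial up (16.7 s).

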